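# Push a used coffee capsule through the waste flap

## Task

Get rid of the used coffee capsule that stands on the deck of the waste cabinet: push the self-closing flap open with one finger and, while that finger holds it open, push the capsule over the lip with the other finger so that it drops into the bin; then let the flap fall shut. It is thin-walled and full of wet grounds, so do not pick it up, squeeze it or use it to shove the flap open, and leave everything else where it stands.

Things in the scene. Friction and masses are not known exactly. Their poses are not given: they have to be found in the camera images.
- capsule_mid (a point): The used coffee capsule: a small bare-aluminium cup standing rim down on the deck, 37 mm across the rim (its lowest 2.5 mm), tapering to 25 mm, 29 mm tall, 13 to 21 g; it slides easily. This point is its centre, 14.5 mm above the deck. By far the smallest thing there, it stands in front of the flap: centre 65 to 115 mm before the lip, within 40 mm of the flap's middle line.
- bin: The waste cabinet, fixed: a dark wooden box 330 mm deep (x), 390 mm wide (y); its flat top, the deck, is 120 mm above the counter. Origin on the counter below the middle of the lip; x points from the deck through the flap (the way the capsule goes), y along the lip, z up. Open deck from x = -165 mm to the lip at x = 0; the last 16 mm are a flush steel sill. A wire rail 21 mm high at y = +-188 mm.
- lip (a point): Middle of the lip, the front edge of the opening, on the deck's surface; axes as the cabinet's. The opening is 212 mm wide and runs back to the hinge, between two steel cheeks (y = +-106 to 117 mm) that rise from 6 mm at the lip to 54 mm above the deck at the back.
- bin_floor (a point): Middle of the floor of the open steel bin under the flap, 16 mm above the counter. The bin spans the cabinet's x = -35 to 131 mm and y = +-117 mm. The deck at the lip is 16 mm thick and the bin reaches 35 mm back under it.
- flap_hinge (a point): Middle of the flap's hinge axis (along the cabinet's y): 98 mm behind the lip, 46 mm above the deck; fixed. A steel hood stands behind it, x = 107 to 150 mm, its top 54 mm above the deck.
- flap_edge (a point): Middle of the flap's free edge. Shut, it is tucked 4 mm behind the lip and 4 mm below the deck's surface, and the plain sheet slopes up from it to the hinge at 28 degrees: a fingertip kept a few mm above the deck and moved forward meets the sloping sheet 10 to 20 mm behind the lip. Pushed, this edge swings down and back into the bin.
- flap (a joint): Angle of the push flap: 0 shut, growing as it is pushed in, stop at 1.05 rad. A 3 mm metal sheet 206 mm wide, 106 mm from hinge to free edge. Push it forward from the deck side. A spring shuts it by itself within a second: a fingertip just above the deck feels about 1 N at first and 4 to 5 N when 75 mm past the lip (flap then about 0.55 rad open).
- salt: Bystander: glass shaker of white salt with a steel cap, 42 mm across, 79 mm tall; stands on the deck to one side, its middle 140 to 150 mm from the flap's middle line. Origin at the centre of its underside.
- pepper: Bystander: glass shaker of grey pepper with a steel cap, 42 mm across, 79 mm tall; stands on the deck to one side, its middle 140 to 150 mm from the flap's middle line. Origin at the centre of its underside.
- espresso_cup: Bystander: small white cup without a handle, 60 mm across, 55 mm tall; stands on the deck to one side, its middle 140 to 150 mm from the flap's middle line. Origin at the centre of its underside.
- sugar_bowl: Bystander: small earthenware bowl, 56 mm across, 40 mm tall; stands on the deck to one side, its middle 140 to 150 mm from the flap's middle line. Origin at the centre of its underside.
- canister: Bystander: white lidded ceramic canister, 100 mm across, 144 mm tall with its knob; stands on the counter well to one side of the cabinet. Origin at the centre of its underside.
- mug: Bystander: grey mug with a handle, 82 mm across, 92 mm tall; stands on the counter well to one side of the cabinet. Origin at the centre of its underside.
- coffee_jar: Bystander: coffee jar with a red lid, 80 mm across, 130 mm tall; stands on the counter well to one side of the cabinet. Origin at the centre of its underside.

How it is judged:
By the outcome, as a careful person would: the job done as asked, in the order asked, and still so for the second after the job is handed in, with the robot touching nothing.
It also fails if it takes over 40 s, if anything falls off the work surface, if the arm or the gripper's body presses on something with over 40 N, if the wrist force passes 120 N, or if a joint passes its speed limit or range.

## Robot

A 6-joint arm with a two-finger parallel gripper is mounted at the origin on the work surface. World frame = base frame: x ahead of the robot, y to its left, z up, the work surface at z = 0. Lengths are in m, angles in degrees, forces in N, time in s.
With the tool pointing down it reaches from about 0.325 to 0.85 m from the base axis. Payload 15.5 kg.
Tool frame: the origin (TCP) lies midway between the tips of the shut fingers; the grasp point (between the pads) lies 19 mm behind it; z points along the fingers, y is the line along which they close (so a half turn about z gives the same grasp; the last joint's range is limited). The gripper opens to 91 mm and grips with 3 to 60 N. Pads are 32 mm wide; open, the fingers measure 118 mm over their backs; the gripper's body (76 mm by 178 mm) begins 60 mm behind the grasp point.
Start: joints at [-76.404, 28.281, 77.091, -0, 74.628, -5.472], TCP at [0.204, -0.591, 0.214] pointing down, gripper open.
Joint ranges: [-166.48, 166.48], [-47.26, 123.95], [12.59, 153.08], [-70.14, 250.14], [6.76, 159.57], [-176.63, 176.63]. Speed limits (degrees/s): [108.29, 108.29, 147.25, 172.46, 172.46, 172.46].

## Interface

Orientations are given as a 3x3 rotation matrix whose columns are the frame's x, y, z axes.
In Python, from bench import ctrl gives the robot as it stands. The module is installed in compiled form; this text tells all that it offers. Calls block until the motion is done:
- ctrl.goto(position, orientation): joint-space move of the TCP to a pose.
- ctrl.move_l(position, vel=0.15, ori=None, contact_N=None): straight line of the TCP; ori=None keeps the orientation; vel is the mean speed in m/s. With contact_N (N) it stops when the force on the tool has changed by that much, and returns True; else False.
- ctrl.movej(angles): joint-space move.
- ctrl.command_gripper(opening): opening from 0.0 (shut) to 1.0 (fully open); the grip force is fixed at half the most; returns when the fingers have stopped.
- ctrl.sleep(seconds).
- ctrl.ik(position, orientation): joint angles nearest the present ones, or None.
- ctrl.read_camera(name): name is "scene" or "top" or "wrist"; returns the picture (420x560x3 uint8, blue, green, red); there is no depth.
- ctrl.camera_params(name): a dict with "fx", "fy", "cx", "cy" (pixels), "D" ([k1, k2, p1, p2, k3] as OpenCV has them; the pictures are not rectified), "pose" (4x4, takes a point from camera to world coordinates); the wrist camera has in their place "T_tool_cam" (4x4, takes a point from camera to tool coordinates, whose origin is the TCP and whose axes are the flange's). Camera axes: x right, y up, looking along -z (the intrinsics and any distortion apply to the point x, -y, -z); pixel columns grow to the right and rows downward; lengths in m; the calibration is good to about 2 mm. A picture is of the moment at which its call begins: read the wrist's pose just before it. camera_params takes no time and is no camera call.
A pose or a line that the arm cannot do raises ctrl.MotionError and nothing moves.
- ctrl.sign_off(): hands the job in; it is judged then, once.
Readings, each from a call of its own:
- ctrl.current_t(): time.
- ctrl.current_q(): joint angles.
- ctrl.current_dq(): joint speeds.
- ctrl.current_effort(): joint torques, N m.
- ctrl.current_tool_pos(): TCP position.
- ctrl.current_eef_rot(): TCP orientation.
- ctrl.current_contact_force(): force on the tool from outside, world axes, zero at the start.
- ctrl.current_wrist_torque(): the same for the moment, N m.
- ctrl.current_grip_width(): opening from 0.0 (shut) to 1.0 (fully open).
- ctrl.current_grasp_force(): force on a finger pad.
Only numpy, scipy, OpenCV 4.12 (cv2) and the standard library are available. Lean on these libraries where they do the work, as an engineer would, in place of code of your own. Each camera call takes 0.05 s, during which the arm holds its last target. There are 200 camera calls.

## Working session

There is one attempt and no reset: what is moved stays moved. The work goes in short steps, each a Python script; the robot and the scene stay as the last script left them, time stands still between calls to the robot, and variables do not carry over. Pictures are saved under pics/ and viewed, at most 10 in all, crops included, and the job is handed in when it is done.

```bash
mkdir -p pics
python3 - <<'E'
from bench import ctrl
import cv2,numpy as np
for n in ["scene","top"]:
    cv2.imwrite(f"pics/{n}0.png",ctrl.read_camera(n))
    p=ctrl.camera_params(n);print(n,p["fx"],p["cx"],p["cy"],p["D"]);print(np.round(p["pose"],3))
print(ctrl.current_t(),ctrl.current_eef_rot().round(3) if hasattr(ctrl.current_eef_rot(),'round') else ctrl.current_eef_rot())
E
```

```text
scene 464.3458853540326 272.9457285061095 217.81702815444694 [-0.01456924  0.          0.          0.          0.        ]
[[-0.116 -0.832  0.543  1.234]
 [ 0.993 -0.101  0.058  0.09 ]
 [ 0.007  0.546  0.838  1.153]
 [ 0.     0.     0.     1.   ]]
top 518.0439621992005 284.21841047414557 211.4799958266631 [-0.16598079  0.          0.          0.          0.        ]
[[ 0.014  0.994 -0.112  0.395]
 [-1.     0.013 -0.012 -0.007]
 [-0.011  0.112  0.994  1.439]
 [ 0.     0.     0.     1.   ]]
0.1 [[ 0.945  0.327 -0.   ]
 [ 0.327 -0.945  0.001]
 [ 0.    -0.001 -1.   ]]
```

View pics/top0.png

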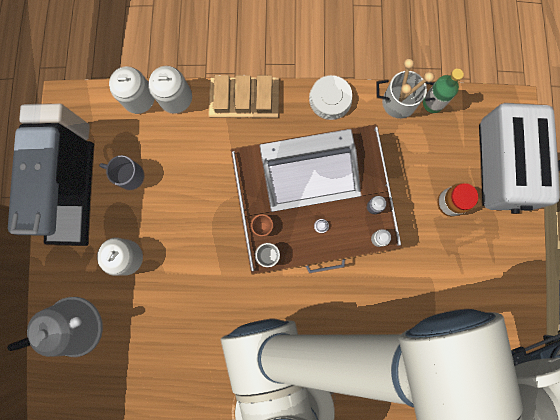

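View pics/scene0.png

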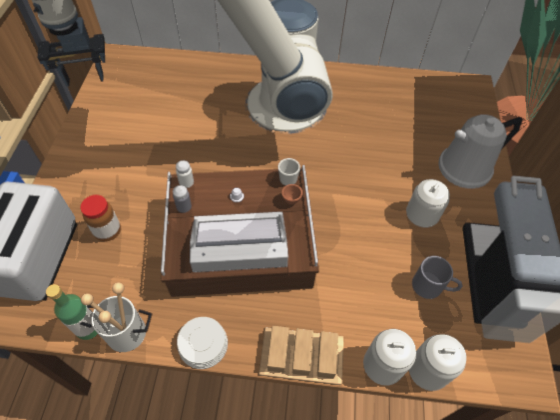

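The top view shows the cabinet at about px (234,152), (376,127), (398,244), (250,272). The capsule is at (321,226), with the shakers to its right and the bowl and cup to its left. I'll zoom in to get exact corners.

Run:
```python
import cv2
a=cv2.imread("pics/top0.png")[115:280,222:412]
cv2.imwrite("pics/crop_top.png",cv2.resize(a,None,fx=3.6,fy=3.6,interpolation=cv2.INTER_CUBIC))
a=cv2.imread("pics/scene0.png")[150:300,150:330]
cv2.imwrite("pics/crop_scene.png",cv2.resize(a,None,fx=4,fy=4,interpolation=cv2.INTER_CUBIC))
```

```text
(no output)
```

View pics/crop_top.png

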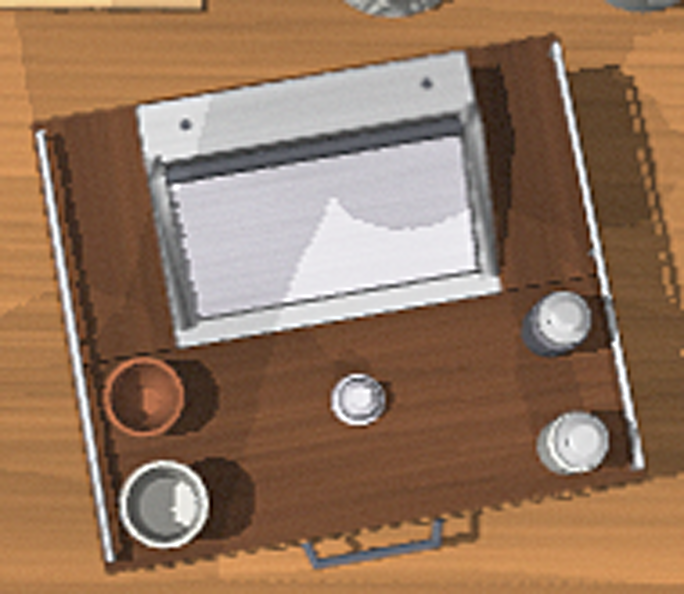

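View pics/crop_scene.png

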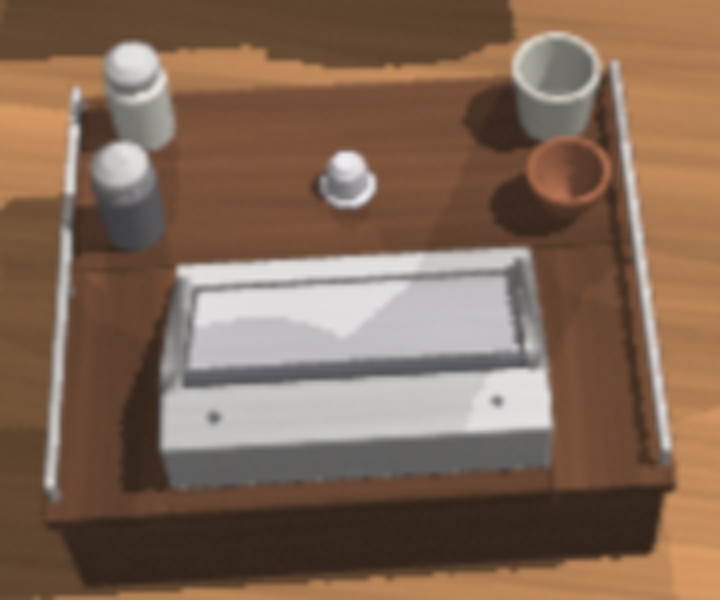

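The crops give deck corners, sill corners and the capsule rim in both views. Next I cast rays from each onto the deck plane.

```bash
cat > h.py <<'E'
import numpy as np,cv2
from bench import ctrl
def plane(cam,uv,z,pose=None):
    p=ctrl.camera_params(cam);K=np.array([[p["fx"],0,p["cx"]],[0,p["fy"],p["cy"]],[0,0,1]])
    n=cv2.undistortPoints(np.float64(uv).reshape(-1,1,2),K,np.float64(p["D"])).reshape(-1,2)
    T=np.array(p["pose"]) if pose is None else pose
    d=np.c_[n[:,0],-n[:,1],-np.ones(len(n))]@T[:3,:3].T
    return T[:3,3]+d*((z-T[2,3])/d[:,2])[:,None]
def fit(M,W):  # rigid 2D: world = R m + t
    a=M-M.mean(0);b=W-W.mean(0);U,S,V=np.linalg.svd(a.T@b)
    R=V.T@np.diag([1,np.linalg.det(V.T@U.T)])@U.T
    return R,W.mean(0)-R@M.mean(0)
E
python3 - <<'E'
from h import *
f=lambda L,s,o:(np.array(L)+.5)/s-.5+np.array(o)
top=f([(110,570),(645,470),(35,125),(557,37),(178,347),(500,291),(358,400)],3.6,(222,115))
Mt=np.array([(-.165,.195),(-.165,-.195),(.165,.195),(.165,-.195),(-.016,.117),(-.016,-.117)])
sc=f([(45,522),(676,487),(176,266),(530,248),(348,186)],4,(150,150))
Ms=np.array([(.165,-.195),(.165,.195),(-.016,-.117),(-.016,.117)])
Wt=plane("top",top,.12)[:,:2];Ws=plane("scene",sc,.12)[:,:2]
for M,W in((Mt,Wt[:-1]),(Ms,Ws[:-1]),(np.r_[Mt,Ms],np.r_[Wt[:-1],Ws[:-1]])):
    R,t=fit(M,W);print("lip",t.round(4),"yaw",np.degrees(np.arctan2(R[1,0],R[0,0])).round(2),"res mm",((W-M@R.T-t)*1e3).round(1).tolist())
    for n,c in(("top",Wt[-1]),("scene",Ws[-1])):print(n,c.round(4),"in cab",(R.T@(c-t)).round(4))
E
```

```text
lip [ 0.5816 -0.0697] yaw 10.84 res mm [[2.5, -2.0], [4.1, 2.1], [-2.0, -2.8], [-4.4, 0.4], [0.3, 1.2], [-0.4, 1.2]]
top [ 0.508 -0.085] in cab [-0.0752 -0.0012]
scene [ 0.507  -0.0878] in cab [-0.0767 -0.0038]
lip [ 0.5806 -0.0714] yaw 10.47 res mm [[0.2, 1.9], [1.3, -0.8], [-0.7, -1.5], [-0.8, 0.5]]
top [ 0.508 -0.085] in cab [-0.0739 -0.0002]
scene [ 0.507  -0.0878] in cab [-0.0754 -0.0028]
lip [ 0.5812 -0.0705] yaw 10.68 res mm [[2.4, -1.8], [5.1, 2.5], [-2.3, -1.7], [-3.5, 1.8], [0.4, 1.9], [0.3, 2.0], [-1.0, 0.2], [1.4, -2.2], [-1.7, -2.5], [-1.1, -0.3]]
top [ 0.508 -0.085] in cab [-0.0747 -0.0007]
scene [ 0.507  -0.0878] in cab [-0.0762 -0.0033]
```

The two views agree within 3 mm: lip at (0.581, -0.0705), yaw 10.7°, capsule about 75 mm before the lip. Next I move to a hover with the fingers lined up along cabinet x, part-close to 65 mm and check with the wrist camera.

```bash
cat >> h.py <<'E'
yaw=np.radians(10.7);cx=np.array([np.cos(yaw),np.sin(yaw),0]);cy=np.array([-cx[1],cx[0],0])
lip=np.array([.5812,-.0705,.12]);cap=np.array([.5075,-.0865,.12])
z=np.array([0,0,-1.])
def ori(s): y=s*cx;return np.c_[np.cross(y,z),y,z]
def cab(p): d=np.array(p)-lip;return np.round([d@cx,d@cy,d[2]],4)
E
python3 - <<'E'
from h import *
p=cap.copy();p[2]=.27
q0=np.array(ctrl.current_q());best=None
for s in(1,-1):
    q=ctrl.ik(p,ori(s));print(s,None if q is None else np.round(q,1))
    if q is not None and (best is None or abs(np.array(q)-q0).max()<best[0]):best=(abs(np.array(q)-q0).max(),s)
s=best[1];print(s)
ctrl.command_gripper(.714)
ctrl.goto(p,ori(s))
T=np.eye(4);T[:3,:3]=ctrl.current_eef_rot();T[:3,3]=ctrl.current_tool_pos()
im=ctrl.read_camera("wrist");cv2.imwrite("pics/w1.png",im)
np.save("Tw1.npy",T@np.array(ctrl.camera_params("wrist")["T_tool_cam"]))
print(np.round(T,3),np.load("Tw1.npy").round(3),ctrl.current_t(),ctrl.current_grip_width(),ctrl.current_contact_force())
E
```

```text
1 [-16.3  16.2  87.7  -0.   76.1 -27. ]
-1 [-16.3  16.2  87.7  -0.   76.1 153. ]
1
[[-0.184  0.983 -0.     0.508]
 [ 0.983  0.184 -0.    -0.087]
 [-0.    -0.    -1.     0.27 ]
 [ 0.     0.     0.     1.   ]] [[ 0.983 -0.178 -0.051  0.494]
 [ 0.185  0.945  0.269 -0.01 ]
 [ 0.    -0.273  0.962  0.443]
 [ 0.     0.     0.     1.   ]] 2.85 0.7156562649913782 [-0.53483404  0.35233028 -1.25246021]
```

View pics/w1.png

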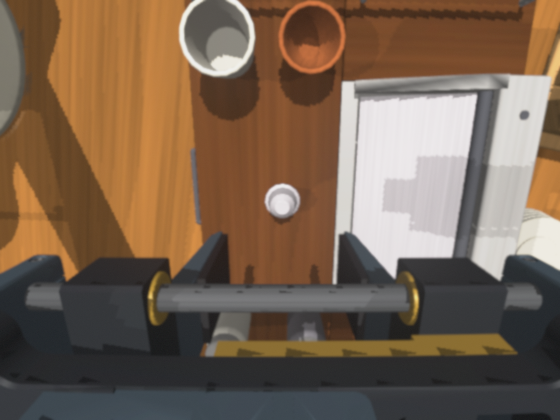

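The wrist view shows the capsule rim at px (283,200), between the finger columns at about 225 and 343. The sill front edge runs (342,85) to (334,280), and the lip corner is at about (357,93).

Run:
```python
from h import *
T=np.load("Tw1.npy")
for n,uv in(("cap",(282.5,200.5)),("sill far",(342,85)),("sill near",(335,270)),("lip",(357,93))):
    w=plane("wrist",[uv],.12,T)[0];print(n,w.round(4),cab(w))
```

```text
cap [ 0.5081 -0.0864  0.12  ] [-0.0748 -0.0021  0.    ]
sill far [0.544  0.0393 0.12  ] [-0.0162  0.1148  0.    ]
sill near [ 0.5831 -0.1564  0.12  ] [-0.0141 -0.0847  0.    ]
lip [0.5603 0.0349 0.12  ] [-0.001   0.1075  0.    ]
```

The wrist measurement confirms both the capsule and the lip. Now I descend around the capsule and feel for the deck.

Run:
```python
from h import *
p=cap.copy();p[2]=.16
ctrl.move_l(p,vel=.12)
p[2]=.116
c=ctrl.move_l(p,vel=.02,contact_N=3)
q=np.array(ctrl.current_tool_pos());print(c,q.round(4),ctrl.current_contact_force())
q[2]+=.004;ctrl.move_l(q,vel=.03)
print(ctrl.current_tool_pos(),ctrl.current_t(),ctrl.current_contact_force(),ctrl.current_grip_width())
cv2.imwrite("pics/w2.png",ctrl.read_camera("wrist"))
```

```text
True [ 0.5075 -0.0865  0.1203] [-0.73344792 -0.18156993  9.01383468]
[ 0.50767205 -0.08656565  0.12442364] 5.975 [-0.86984692 -0.05383636 -0.28267801] 0.7132108260203711
```

View pics/w2.png

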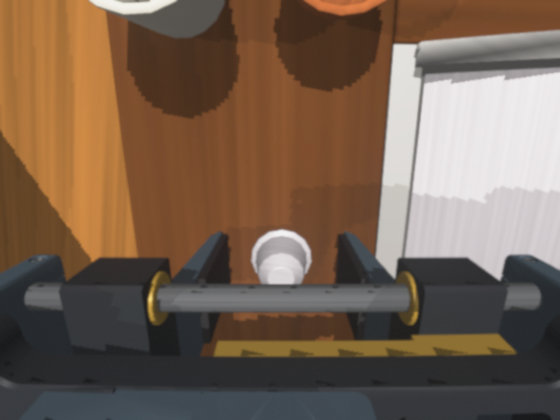

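The capsule stands upright and centred between the fingers, px (281,258), and the tips are 4 mm above the deck. Now one steady push along cabinet x.

Run:
```python
from h import *
p=np.array(ctrl.current_tool_pos());x0=cab(p)[0]
e=p+cx*(.041-x0);e[2]=.1245
c=ctrl.move_l(e,vel=.06,contact_N=25)
print(c,cab(ctrl.current_tool_pos()),ctrl.current_contact_force(),ctrl.current_grip_width(),ctrl.current_t())
ctrl.sleep(.4)
a=ctrl.read_camera("wrist");b=ctrl.read_camera("top")[115:280,222:412]
a=cv2.resize(a,(400,300));b=cv2.resize(b,(345,300))
cv2.imwrite("pics/w3.png",np.hstack([a,b]))
```

```text
False [ 0.0402 -0.002   0.0041] [-5.9348547  -1.47553161 -1.74746894] 0.7140749512695643 8.1167
```

View pics/w3.png

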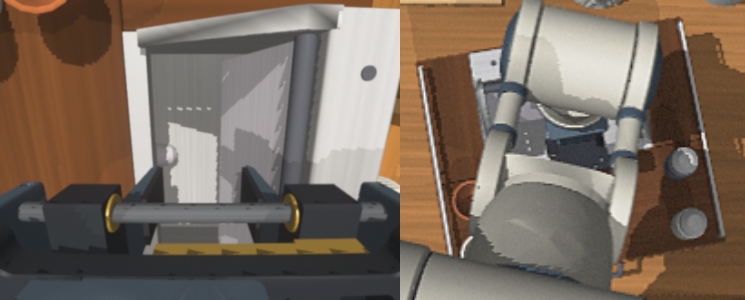

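The wrist view shows the capsule inside the bin, at about px (170,153) in the picture, beneath the open flap. Now I back out so the flap shuts, lift clear and look.

Run:
```python
from h import *
p=np.array(ctrl.current_tool_pos())
e=p+cx*(-.065-cab(p)[0]);e[2]=.1255
ctrl.move_l(e,vel=.08)
e[2]=.30;ctrl.move_l(e,vel=.15)
ctrl.movej([-76.404,28.281,77.091,0,74.628,-5.472])
b=ctrl.read_camera("top")[115:280,222:412];a=ctrl.read_camera("scene")[150:300,150:330]
cv2.imwrite("pics/f.png",np.hstack([cv2.resize(a,(400,333)),cv2.resize(b,(384,333))]))
print(ctrl.current_t(),ctrl.current_contact_force())
```

```text
13.6667 [ 0.43213713 -0.53999806 -0.1304152 ]
```

View pics/f.png

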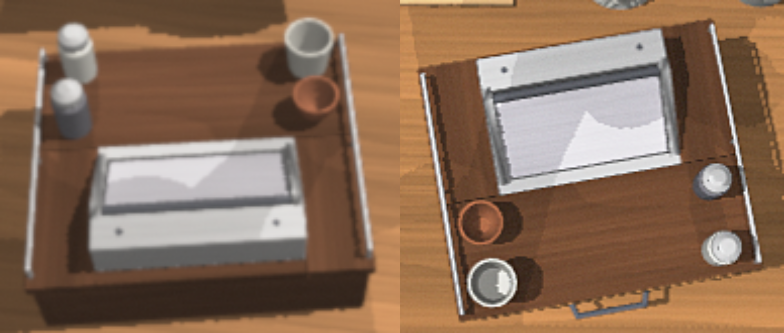

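Both views show the capsule gone from the deck, the flap shut and all the bystanders where they stood, so I'm handing in.

```bash
python3 -c "
from bench import ctrl
print(ctrl.sign_off())"
```

```text
the job is handed in; nothing more can be done
None
```

The capsule was pushed over the lip into the bin with the flap held open by the other finger, the flap is shut again, nothing else on the deck moved, and the job was handed in at about 14 s.

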